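# Shim the rocking sharpening station

### The arm

A 6-joint arm with a two-finger parallel gripper is mounted at the origin on the work surface. World frame = base frame: x ahead of the robot, y to its left, z up, the work surface at z = 0. Lengths are in mm, angles in rad, forces in N, time in s.
With the tool pointing down it reaches from about 300 to 775 mm from the base axis. Payload 14.6 kg.
Tool frame: the origin (TCP) lies on the centre line of the jaws, within the pads' length; the fingertips stand 19 mm ahead of it and the grasp point (between the pads) is the TCP (bot.tip_reach is the distance from the TCP to the fingertips, in mm); y points along the fingers, x is the direction in which the jaws open and shut, and the axes are right-handed (so a half turn about y gives the same grasp; the last joint's range is limited). The gripper opens to 85 mm and grips with 20 to 120 N. Pads are 22 mm wide; open, the fingers measure 114 mm over their backs; the gripper's body (76 mm by 85 mm) begins 54 mm behind the grasp point. The pads swing forward as they close: fully open they stand 13 mm farther back than shut.
Start: joints at [1.147, 0.3, 1.521, -0, 1.321, -0.067], TCP at [192.1, 515.352, 250.281] pointing down, gripper open.
Joint ranges: [-3.03, 3.03], [-0.79, 2.21], [0.23, 2.52], [-1.04, 4.18], [0, 3.07], [-2.55, 2.55]. Speed limits (rad/s): [2.22, 2.22, 2.57, 3.14, 3.14, 3.14].

### API

Orientations are given as a unit quaternion [w, x, y, z].
In Python, from rig import bot gives the robot as it stands. Calls block until the motion is done:
- bot.move_to(position, orientation): joint-space move of the TCP to a pose.
- bot.servo_line(position, attitude=None, speed=150, until_force=None): straight line of the TCP; attitude=None keeps the orientation; speed is the mean speed in mm/s. With until_force (N) it stops when the force on the tool has changed by that much, and returns True; else False.
- bot.move_joints(angles): joint-space move.
- bot.move_gripper(opening, grip_force=None): finger opening in mm; grip_force is the grip in N (None keeps the last); returns when the fingers have stopped.
- bot.dwell(seconds).
- bot.ik(position, orientation): joint angles nearest the present ones, or None.
- bot.read_state(): the state.
- bot.read_camera(name): name is "side" or "top" or "wrist"; returns a dict with "image" (384x512x3 uint8, blue, green, red), "depth" (384x512 float32, mm along the optical axis (not along the pixel's ray), 0 where there is no reading), "fovy" (degrees; the focal length in pixels is half the picture's height over the tangent of half this angle, whatever the lens; pixels are square), "cx", "cy" (the principal point, pixels), "eye" and "attitude" of the camera in the world; the wrist camera has in their place "mount" (4x4, takes a point from camera to tool coordinates, whose origin is the TCP and whose axes are the tool frame's). Camera axes: x right, y down, z forward; pixel columns grow to the right and rows downward; lengths in mm; the calibration is good to about 2 mm. A picture is of the moment at which its call begins: read the wrist's pose just before it.
A pose or a line that the arm cannot do raises bot.MotionError and nothing moves.
- bot.finish_job(): hands the job in, once; it reports no verdict.
The state is a dict: "clock": time; "joint_positions": joint angles; "qvel": joint speeds; "effort": joint torques, N m; "ee_pos": TCP position; "tool_rot": TCP orientation; "ft_force": force on the tool from outside, world axes, zero at the start; "moment": the same for the moment, N m; "grip_width": finger opening in mm.
Only numpy, scipy, OpenCV 4.12 (cv2) and the standard library are available. Lean on these libraries where they do the work, as an engineer would, in place of code of your own. Each camera call takes 0.05 s, during which the arm holds its last target.

### The job

The bench grinder's board rocks because its front left foot is worn short and hangs clear of the bench. With the fingertips, push the wooden wedge along the bench, thin end first, under that foot until the foot bears firmly on it and the board stands level on all four feet, then press down firmly on the board's corner above that foot to check that it no longer rocks, and let go. Do not lift the wedge, do not shove the station along the bench, and leave the other things where they are.

Things in the scene. Friction and masses are not known exactly. Their poses are not given: they have to be found in the camera images.
- station: green bench grinder (up to 290 mm high) bolted on a loose plywood board 320 (x) x 500 (y) mm, 9 kg. Origin: on the bench under the board's centre; front (switch, tool rests) to -x, left is +y, z up. Board underside 25 mm, top 43 mm above the bench; left end (y above 120 mm) bare. Feet 30 mm across at x = +-125, y = +-215 mm, three sound. It starts level; 3 to 6 N down on the front left corner rocks it
- short_foot (a point): centre of the flat underside of the worn front left foot (x = -125, y = +215 mm of the station, 35 mm in from both board edges; 30 mm across), which hangs 7 to 11 mm (different each time) above the bench until it is shimmed or pressed
- corner (a point): point on the board's top face straight above the centre of the worn foot, 43 mm above the bench; nothing stands on the board within 80 mm of it but a flat screw head: the place to press, with some 10 N, to see whether it still rocks
- wedge: pale beech wedge, 130 mm long (x), 45 mm wide (y), 60 g; 3 mm thick at the thin end (x = -65 mm), rising evenly to 21 mm at the upright thick end (x = +65 mm). Origin: centre of its underside. It starts left of the station, thin end roughly towards the worn foot, askew and off to one side. It does not slip back; with 8 N of load on it, it takes about 11 N of push to slide in
- sanding_block: bystander: dark sanding block with a yellow underside, 95 x 62 x 30 mm; origin at the centre of its underside
- wax_jar: bystander: round jar of wax with a brass lid, 64 mm across, 55 mm high; origin at the centre of its underside
- mushroom: bystander: turned dark wooden mushroom, 62 mm across, 87 mm high; origin at the centre of its underside
There are look-alikes about, which are no part of the job. Of the things that look like the wedge, take the one that is farthest to the robot's right at the start.

How it is judged (in metres and radians):
On the way, in this order (a step that is already met when the one before it is completed fails the run):
1. the wedge is under the worn foot and carries load, the board level (x of short_foot in the frame of wedge between -0.06 and 0.01 m and y of short_foot in the frame of wedge between -0.018 and 0.018 m and contact force between wedge and station above 2 N and angle between station's own z axis and vertical below 0.013 rad), for 0.3 s.
2. the board's corner above the worn foot is pressed down with more than 6 N and the board does not rock (contact force between the fingers and station above 6 N and horizontal distance between the grasp point and corner below 0.07 m and height (world z) of the grasp point above 0.05 m and angle between station's own z axis and vertical below 0.013 rad and x of short_foot in the frame of wedge between -0.06 and 0.01 m and y of short_foot in the frame of wedge between -0.018 and 0.018 m), for 0.2 s.
At the end, for the whole second after the job is handed in: wedge flat on the bench, worn foot's centre over it (5 to 75 mm from the thin end, within 18 mm of its middle line), over 2 N of load on it; board level within 0.013 rad; station moved under 20 mm, bystanders under 15 mm; all at rest (all of step 1 and height (world z) of wedge below 0.004 m and linear speed of each of wedge, station below 0.01 m/s and distance of station from where it was at the start of the episode below 0.02 m and distance of each of sanding_block, wax_jar, mushroom from where it was at the start of the episode below 0.015 m); the robot touches nothing.
It fails at once if the wedge is lifted or tipped up (height (world z) of wedge above 0.012 m or angle between wedge's own z axis and vertical above 0.25 rad).
It fails at once if the station is shoved more than 20 mm along the bench (distance of station from where it was at the start of the episode above 0.02 m).
It fails at once if the station is lifted or tipped beyond its rocking (angle between station's own z axis and vertical above 0.08 rad).
It fails at once if a bystander is pushed aside or knocked over (distance of any of sanding_block, wax_jar, mushroom from where it was at the start of the episode above 0.015 m or angle between any of sanding_block, wax_jar, mushroom's own z axis and vertical above 0.3 rad).
It also fails if it takes over 72 s, if anything falls off the work surface, if the arm or the gripper's body presses on something with over 40 N, if the wrist force passes 120 N, or if a joint passes its speed limit or range.

## Working session

There is one attempt and no reset: what is moved stays moved. The work goes in short steps, each a Python script; the robot and the scene stay as the last script left them, time stands still between calls to the robot, and variables do not carry over. Pictures are saved under pics/ and viewed, and the job is handed in when it is done.

```bash
ls; mkdir -p pics
cat > h.py <<'E'
from rig import bot
import numpy as np, cv2
from scipy.spatial.transform import Rotation as R
def q2R(q): return R.from_quat([q[1],q[2],q[3],q[0]]).as_matrix()
def pix2w(c,u,v,z=None,d=None):
    f=c["image"].shape[0]/2/np.tan(np.radians(c["fovy"])/2)
    r=np.array([(u-c["cx"])/f,(v-c["cy"])/f,1.0])
    A=np.array(c["attitude"]); A=A if A.shape==(3,3) else q2R(A)
    e=np.array(c["eye"]); w=A@r
    if z is not None: return e+w*(z-e[2])/w[2]
    if d is None: d=c["depth"][int(round(v)),int(round(u))]
    return e+w*d
E
python3 - <<'E'
from h import *
import pickle
s=bot.read_state();print(s)
for n in ["top","side","wrist"]:
    c=bot.read_camera(n); pickle.dump(c,open(f"{n}0.pkl","wb"))
    cv2.imwrite(f"pics/{n}0.png",cv2.resize(c["image"],None,fx=1.5,fy=1.5))
    print(n,{k:c[k] for k in c if k not in("image","depth")})
E
```

```text
pics
{'clock': 0.0, 'joint_positions': array([ 1.14738855e+00,  3.00509922e-01,  1.52158954e+00,  1.21275982e-05,
        1.32068514e+00, -6.65800189e-02]), 'qvel': array([ 3.04509486e-04,  5.17084922e-05, -9.20979109e-04, -1.39704863e-04,
       -8.30575927e-04, -2.71038939e-04]), 'effort': array([ 3.34457091e-04, -5.43492293e+01, -3.61802781e+01,  3.88898002e-06,
        3.97666299e-03, -1.56170927e-05]), 'ee_pos': array([192.02051472, 515.16728454, 249.69642339]), 'tool_rot': array([-0.58058489,  0.58101139,  0.40296433, -0.40369134]), 'ft_force': array([ 0.147236  , -0.58217432, -0.68137835]), 'moment': array([-0.01631342,  0.05695678,  0.01353461]), 'grip_width': 85.46013131486477}
top {'fovy': 51.000361101987075, 'cx': 257.40879661469796, 'cy': 194.11476704890921, 'eye': array([ 392.37640163,   55.27092537, 1033.34797999]), 'attitude': array([ 0.06086324, -0.69934252,  0.70845338, -0.0728664 ])}
side {'fovy': 49.56456844448988, 'cx': 252.1043658646354, 'cy': 190.77251586029462, 'eye': array([ 282.87554713, -697.796864  , 1007.77361869]), 'attitude': array([-0.33533919,  0.92007487, -0.190083  ,  0.06984489])}
wrist {'fovy': 68.91076476784619, 'cx': 253.76534333691848, 'cy': 192.80355127272492, 'mount': array([[ 9.99999948e-01,  1.68629084e-04, -2.76569204e-04,
        -4.35288574e-01],
       [ 3.14557572e-04, -3.01703586e-01,  9.53401724e-01,
        -1.23756262e+02],
       [ 7.73293383e-05, -9.53401761e-01, -3.01703624e-01,
         7.85690940e+01],
       [ 0.00000000e+00,  0.00000000e+00,  0.00000000e+00,
         1.00000000e+00]])}
```

View pics/top0.png

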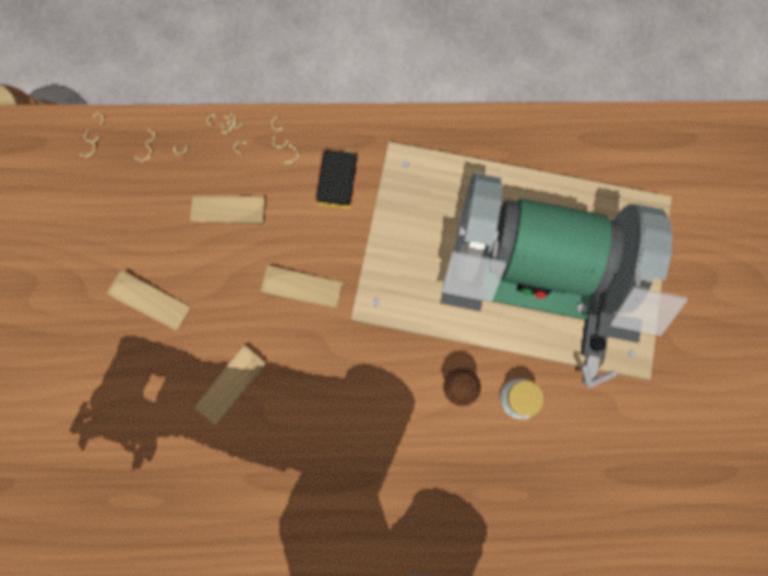

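View pics/side0.png

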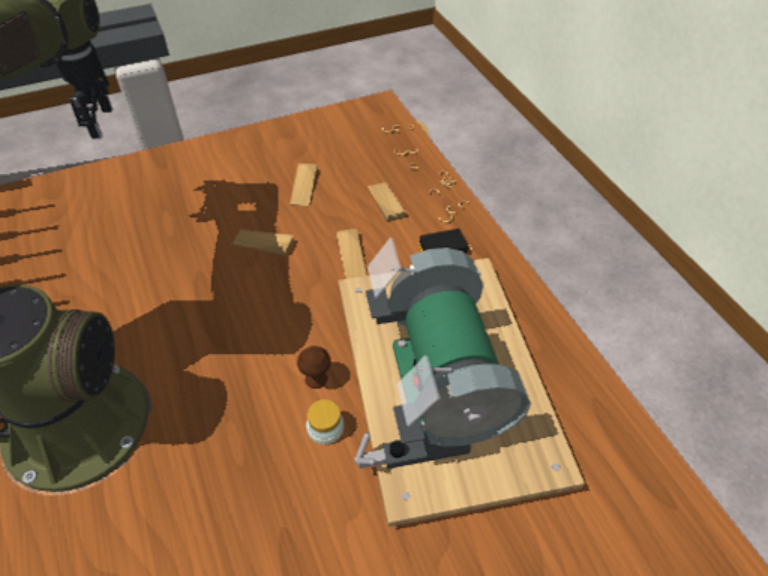

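View pics/wrist0.png

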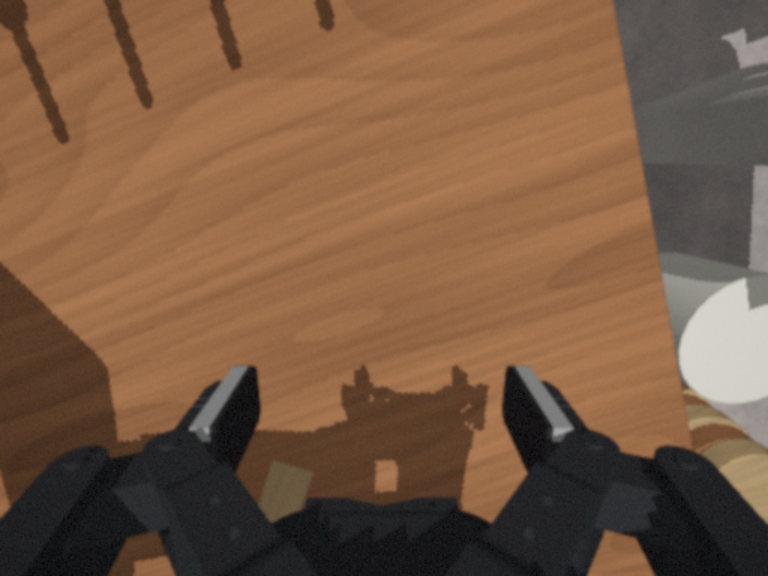

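Run:
```python
import pickle,cv2,numpy as np
c=pickle.load(open("top0.pkl","rb"));s=pickle.load(open("side0.pkl","rb"))
a=cv2.resize(c["image"][150:230,160:290],None,fx=6,fy=6,interpolation=cv2.INTER_CUBIC)
cv2.imwrite("pics/a.png",a)
b=cv2.resize(s["image"][145:205,210:290],None,fx=9,fy=9,interpolation=cv2.INTER_CUBIC)
cv2.imwrite("pics/b.png",b)
from h import *
P=lambda u,v,**k:pix2w(c,u,v,**k)
for u,v in [(200,200),(260,90),(410,250)]: print(P(u,v))
# height along the wedge
for t in np.linspace(0.05,.95,9):
    u,v=176+(227-176)*t,185+(196-185)*t
    d=np.median(c["depth"][int(v)-2:int(v)+3,int(u)-2:int(u)+3]); print(round(u),np.round(P(u,v,d=d),1))
```

```text
[575.67715915 185.18203052   4.59739014]
[882.75988743  24.81552845  -1.79868881]
[ 435.75830692 -314.99272452   95.23297646]
179 [611.3 238.7  19.5]
184 [608.5 224.4  16.6]
190 [605.6 210.   14.2]
196 [602.5 195.4  13. ]
202 [599.4 180.8  11. ]
207 [596.5 166.2   8.5]
213 [593.4 151.5   6.9]
219 [590.3 136.8   5.1]
224 [587.4 122.1   2.3]
```

View pics/a.png

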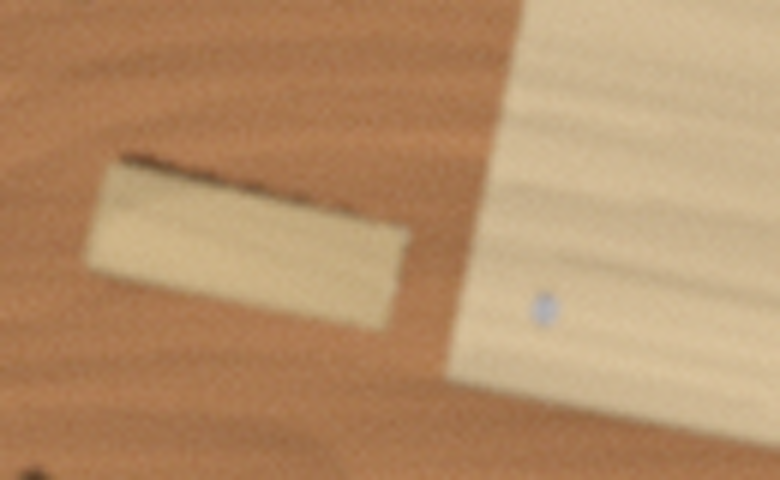

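View pics/b.png

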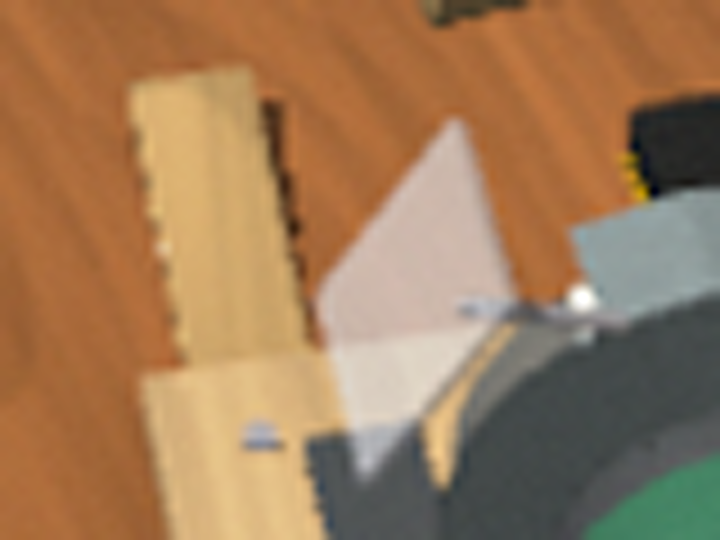

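Run:
```python
import pickle
from h import *
c=pickle.load(open("top0.pkl","rb"))
P=lambda u,v,z:pix2w(c,u,v,z=z)[:2]
A=lambda x,y:(160+(x+.5)/6-.5,150+(y+.5)/6-.5)
k=[P(*A(112,160),21),P(*A(88,268),21),P(*A(410,232),3),P(*A(385,330),3)]
print(np.round(k,1))
th=(k[0]+k[1])/2; tn=(k[2]+k[3])/2; print("thick",th,"thin",tn,np.linalg.norm(th-tn),"w",np.linalg.norm(k[0]-k[1]),np.linalg.norm(k[2]-k[3]))
d=(th-tn)/np.linalg.norm(th-tn);print("wedge +x dir",d,np.degrees(np.arctan2(d[1],d[0])))
wc=[P(u/1.5-.17,v/1.5-.17,43) for u,v in [(388,142),(352,320),(650,378),(672,196)]]
print(np.round(wc,1)); 
for i in range(4): print(np.linalg.norm(wc[i]-wc[(i+1)%4]), np.degrees(np.arctan2(*(wc[(i+1)%4]-wc[i])[::-1])))
sc=P(*A(545,310),44); print("screw",sc)
# other
for u,v in [(405,164),(376,302),(632,354)]: print(P(u/1.5-.17,v/1.5-.17,43))
g=c["depth"];
```

```text
[[635.5 239.8]
 [588.4 248.9]
 [606.3 113. ]
 [563.2 123.9]]
thick [611.97037636 244.31926355] thin [584.72932354 118.44702891] 128.78623533032305 w 47.964263569624215 44.4166725004896
wedge +x dir [0.21152146 0.97737335] 77.78847126515393
[[ 848.9   30.3]
 [ 534.7   94.5]
 [ 432.9 -392.4]
 [ 745.1 -461.3]]
320.71951465642604 168.44396400133311
497.47887155519993 -101.79997149372355
319.7100110686303 -12.446585598086813
502.45339821761814 78.08292250766434
screw [564.02750016  54.71771188]
[807.7247884    1.28581228]
[564.41819796  54.51503484]
[ 472.50464194 -366.37070279]
```

```bash
cat >> h.py <<'E'
def att(deg,flip=False):
    a=np.radians(deg); z=np.array([np.cos(a),np.sin(a),0]); z=-z if flip else z
    y=np.array([0,0,-1.]); x=np.cross(y,z)
    q=R.from_matrix(np.stack([x,y,z],1)).as_quat(); return np.array([q[3],q[0],q[1],q[2]])
def wristcam():
    s=bot.read_state(); c=bot.read_camera("wrist")
    T=np.eye(4); T[:3,:3]=q2R(s["tool_rot"]); T[:3,3]=s["ee_pos"]
    M=T@c["mount"]; c["eye"]=M[:3,3]; c["attitude"]=M[:3,:3]; return c
def locate(deg):  # ik check
    pass
E
python3 - <<'E'
from h import *
import pickle
q=att(78)
for p in [(480,110,230),(612,262,24),(612,262,80),(590,150,24)]:
    print(p,bot.ik(p,q))
print(bot.ik((630,175,24),att(-12)),bot.ik((630,175,24),att(168)))
bot.move_to([480,110,230],q)
bot.dwell(.3)
c=wristcam(); pickle.dump(c,open("w1.pkl","wb"))
cv2.imwrite("pics/w1.png",cv2.resize(c["image"],None,fx=1.5,fy=1.5,interpolation=cv2.INTER_CUBIC))
s=bot.read_state();print(s["clock"],s["ee_pos"],s["ft_force"])
E
```

```text
(480, 110, 230) [ 1.50884843e-01  1.90205825e-01  1.70632077e+00 -4.44089210e-16
  1.24506606e+00  3.60324353e-01]
(612, 262, 24) [ 3.49491810e-01  7.97946452e-01  1.31951208e+00 -4.44089210e-16
  1.02413413e+00  5.58931320e-01]
(612, 262, 80) [ 3.49491810e-01  7.23203507e-01  1.30264500e+00 -4.44089210e-16
  1.11574414e+00  5.58931320e-01]
(590, 150, 24) [ 1.88805126e-01  6.93190043e-01  1.51059965e+00 -4.44089210e-16
  9.37802959e-01  3.98244636e-01]
[ 2.14941775e-01  7.75370763e-01  1.36100167e+00 -4.44089210e-16
  1.00522022e+00  1.99517761e+00] [ 2.14941775e-01  7.75370763e-01  1.36100167e+00 -4.44089210e-16
  1.00522022e+00 -1.14641504e+00]
2.3083 [479.95667386 110.25245317 229.99444776] [ 1.01929873  1.2023453  -0.35638193]
```

View pics/w1.png

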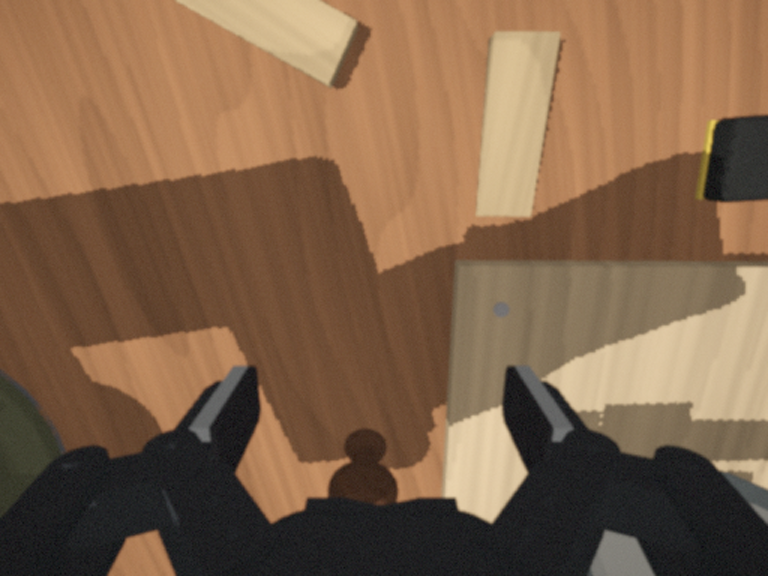

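Run:
```python
import pickle,cv2
c=pickle.load(open("w1.pkl","rb"))
cv2.imwrite("pics/w1c.png",cv2.resize(c["image"][10:220,290:400],None,fx=5,fy=5,interpolation=cv2.INTER_CUBIC)[:1050])
i=c["image"]
cv2.imwrite("pics/w1a.png",cv2.resize(i[10:110,300:400],None,fx=6,fy=6,interpolation=cv2.INTER_CUBIC))
cv2.imwrite("pics/w1b.png",cv2.resize(i[120:220,290:390],None,fx=6,fy=6,interpolation=cv2.INTER_CUBIC))
```

```text
(no output)
```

View pics/w1a.png

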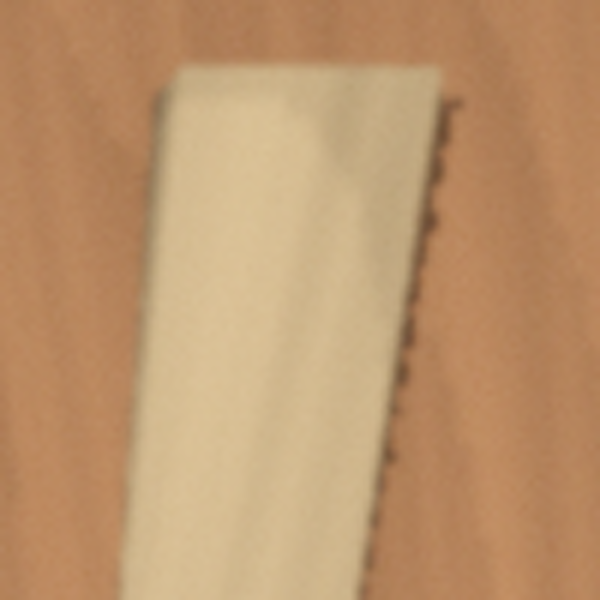

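View pics/w1b.png

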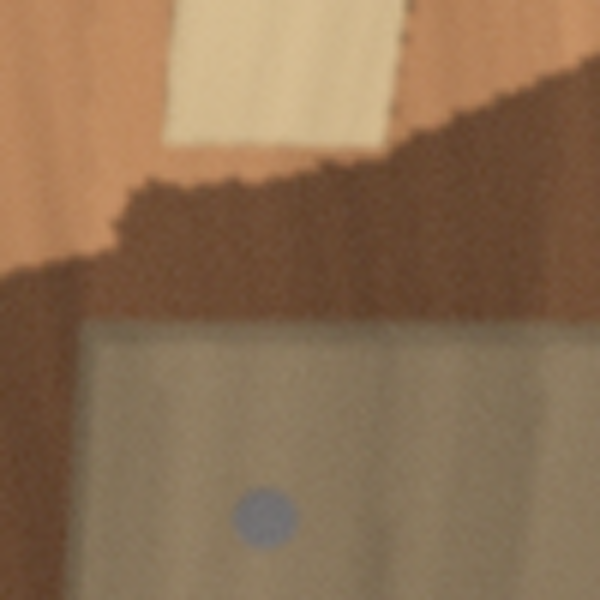

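Run:
```python
import pickle
from h import *
c=pickle.load(open("w1.pkl","rb"))
P=lambda o,x,y,z:pix2w(c,o[0]+(x+.5)/6-.5,o[1]+(y+.5)/6-.5,z=z)[:2]
a,b=(300,10),(290,120)
k=[P(a,178,68,21),P(a,440,68,21),P(b,163,143,3),P(b,390,150,3)];print(np.round(k,1))
th=(k[0]+k[1])/2; tn=(k[2]+k[3])/2; d=(th-tn);L=np.linalg.norm(d);d/=L
print("thick",th,"thin",tn,L,np.linalg.norm(k[0]-k[1]),np.linalg.norm(k[2]-k[3]),"ang",np.degrees(np.arctan2(d[1],d[0])))
f=P(b,265,518,44);print("screw",f,"corner",P(b,97,345,43),P(b,83,322,25))
e=P(b,560,344,43)-P(b,110,345,43);print("front-end edge ang",np.degrees(np.arctan2(e[1],e[0]))+90)
r=f-tn;n=np.array([-d[1],d[0]]);print("foot in wedge from thin, y:",r@d,r@n)
```

```text
[[588.7 250.6]
 [633.3 241.2]
 [561.5 124.1]
 [607.4 112.9]]
thick [610.9685709  245.89038092] thin [584.44925593 118.45551646] 130.16496742945222 45.57278758522671 47.27630152011929 ang 78.2444729897497
screw [562.98611073  54.51884342] corner [536.16769362  95.73623958] [536.54456026  95.80521044]
front-end edge ang 78.1845654674616
foot in wedge from thin, y: -66.96847348941324 7.986759021400849
```

Run:
```python
from h import *
import pickle
print(bot.tip_reach); bot.move_gripper(20); print(bot.tip_reach, bot.read_state()["grip_width"])
q=att(168.2); n=np.array([-0.979,0.204,0]); c=np.array([597.7,182.2,0]); Z=np.array([0,0,1.])
st=c-n*(22.5+11+20)
bot.move_to(st+Z*120,q)
bot.servo_line(st+Z*26,speed=120,until_force=8)
s=bot.read_state();print(s["ee_pos"],s["ft_force"],s["clock"])
e=c-n*(22.5+11-7)+Z*26
print(bot.servo_line(e,speed=30,until_force=12)); print(bot.read_state()["ft_force"])
bot.servo_line(e-n*25,speed=80)
bot.servo_line(e-n*25+Z*94,speed=200)
bot.move_to([480,110,230],att(78)); bot.dwell(.2)
c=wristcam(); pickle.dump(c,open("w2.pkl","wb"));i=c["image"]
cv2.imwrite("pics/w2.png",cv2.resize(i[0:230,260:420],None,fx=3,fy=3,interpolation=cv2.INTER_CUBIC)[:600])
cv2.imwrite("pics/w2a.png",cv2.resize(i[10:110,300:400],None,fx=6,fy=6,interpolation=cv2.INTER_CUBIC))
cv2.imwrite("pics/w2b.png",cv2.resize(i[120:220,290:390],None,fx=6,fy=6,interpolation=cv2.INTER_CUBIC))
print(bot.read_state()["clock"])
```

```text
19.0
19.0 20.08877575969259
[650.5388934  171.39491892  26.94130128] [ 0.73328656 -0.35618866  0.80932155] 5.2333
False
[-0.23100138 -0.96603014 -0.25069216]
8.975
```

View pics/w2a.png

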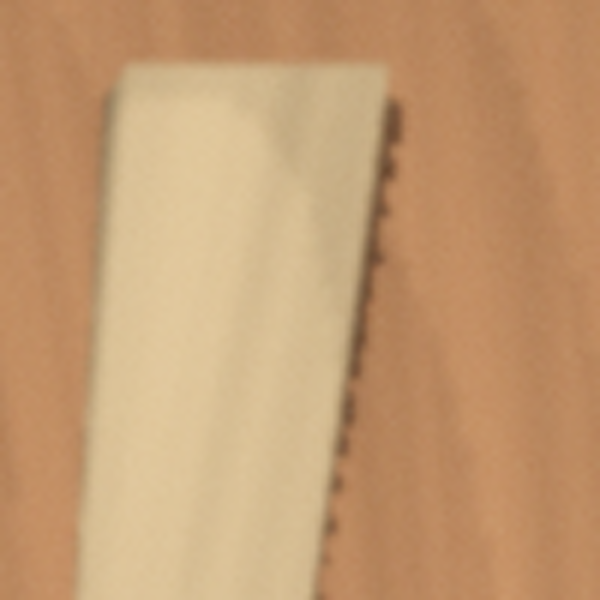

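View pics/w2b.png

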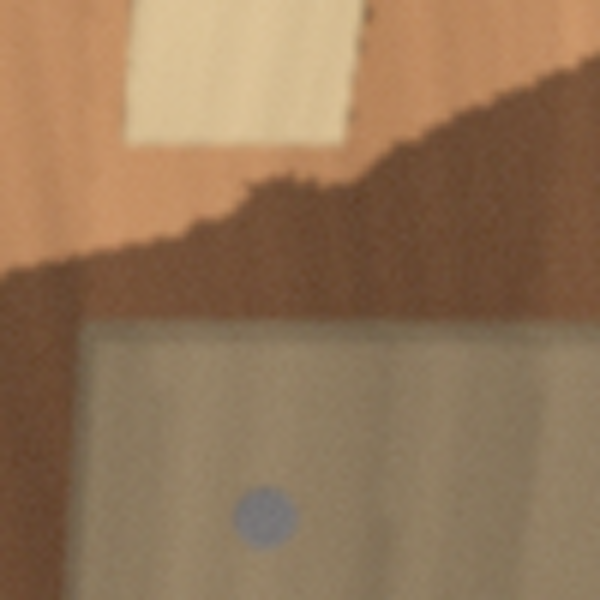

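Run:
```python
import pickle
from h import *
c=pickle.load(open("w2.pkl","rb"))
P=lambda o,x,y,z:pix2w(c,o[0]+(x+.5)/6-.5,o[1]+(y+.5)/6-.5,z=z)[:2]
a,b=(300,10),(290,120)
k=[P(a,125,66,21),P(a,388,66,21),P(b,125,144,3),P(b,348,145,3)];print(np.round(k,1))
th=(k[0]+k[1])/2; tn=(k[2]+k[3])/2; d=(th-tn);L=np.linalg.norm(d);d/=L
print("thick",th,"thin",tn,L,np.linalg.norm(k[0]-k[1]),np.linalg.norm(k[2]-k[3]),"ang",np.degrees(np.arctan2(d[1],d[0])))
f=P(b,265,518,44);print("screw",f)
r=f-tn;n=np.array([-d[1],d[0]]);print("foot in wedge from thin, y:",r@d,r@n)
```

```text
[[579.6 252.4]
 [624.3 242.9]
 [553.7 125.3]
 [598.9 115.5]]
thick [601.97201002 247.68670632] thin [576.28825049 120.3679636 ] 129.88347759806797 45.65782984483536 46.22857596539662 ang 78.59489828448004
screw [562.93798254  54.40736415]
foot in wedge from thin, y: -67.29805687539542 0.04329385904114988
```

Run:
```python
from h import *
import pickle
A=np.radians(78.5); d=np.array([np.cos(A),np.sin(A),0]); q=att(78.5); Z=np.array([0,0,1.])
th=np.array([602,247.7,0])
st=th+d*31
bot.move_to(st+Z*120,q)
bot.servo_line(st+Z*25,speed=120,until_force=8)
s=bot.read_state();print(s["ee_pos"],s["ft_force"],s["clock"])
def P(t): return th+d*(11-t)+Z*25
r=bot.servo_line(P(76),speed=45,until_force=8); s=bot.read_state();print(r,s["ee_pos"],s["ft_force"],s["clock"])
if not r:
    bot.dwell(.2)
    r=bot.servo_line(P(130),speed=14,until_force=18); s=bot.read_state();print(r,s["ee_pos"],s["ft_force"],s["clock"], "travel",11-(s["ee_pos"]-th)@d)
bot.dwell(.3);s=bot.read_state();print(s["ee_pos"],s["ft_force"])
c=wristcam(); pickle.dump(c,open("w3.pkl","wb"))
cv2.imwrite("pics/w3.png",cv2.resize(c["image"],None,fx=1.5,fy=1.5))
c=bot.read_camera("top"); pickle.dump(c,open("t3.pkl","wb"))
cv2.imwrite("pics/t3.png",cv2.resize(c["image"][100:250,150:350],None,fx=4,fy=4,interpolation=cv2.INTER_CUBIC))
```

```text
[608.6684559  278.23172248  26.01792039] [ 0.12094232 -0.48153595  1.17892276] 10.8583
False [589.03796233 184.10030103  24.98866514] [0.26621594 0.43461948 0.75729502] 13.1417
True [585.10346035 164.76683097  25.04637364] [1.30077979 3.57747145 1.51691836] 15.1417 travel 95.63688937900051
[584.99681504 164.78392992  24.79503574] [0.10450074 2.14178799 0.77300228]
```

View pics/w3.png

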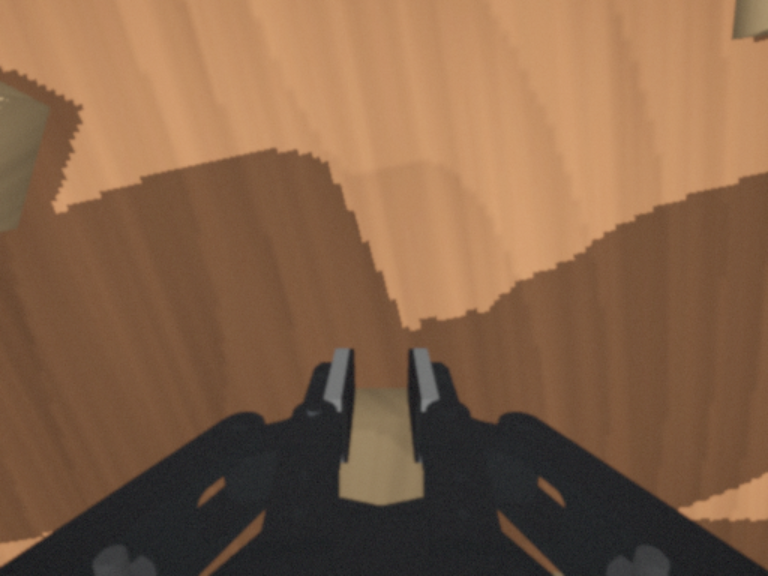

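View pics/t3.png

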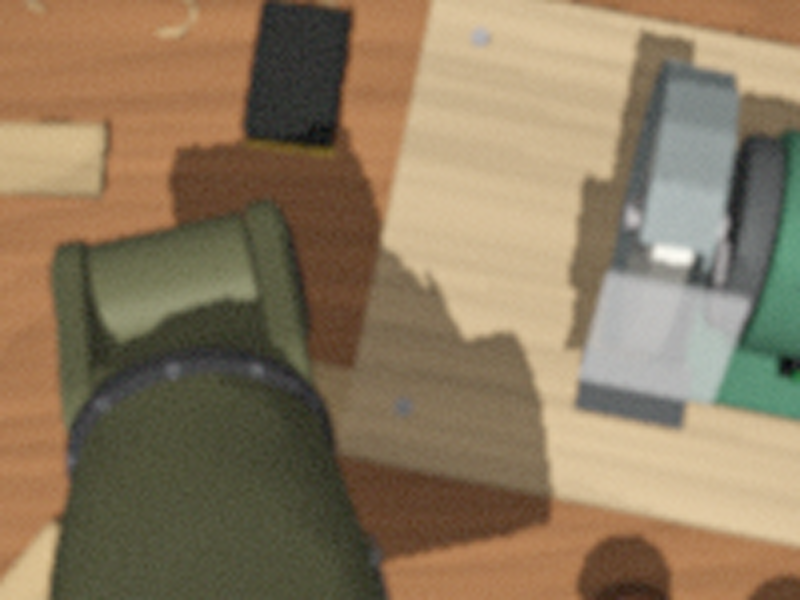

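Run:
```python
from h import *
A=np.radians(78.5); d=np.array([np.cos(A),np.sin(A),0])
th=np.array([602,247.7,0])
p0=bot.read_state()["ee_pos"]
for f,l in ((18,2),(20,4)):
    r=bot.servo_line(p0-d*l,speed=6,until_force=f); s=bot.read_state();print(r,s["ee_pos"],s["ft_force"],s["clock"], "travel",11-(s["ee_pos"]-th)@d)
    bot.dwell(.2); s=bot.read_state();print(s["ee_pos"],s["ft_force"])
    if r: break
```

```text
False [584.78342365 164.53369305  24.79849383] [ 4.33184869 15.68979589 -2.3231513 ] 16.0083 travel 95.929152033875
[584.79325512 164.52459335  24.82932156] [ 4.46883065 15.44310365 -2.77188074]
False [584.48639409 163.64362153  24.91083235] [ 5.98783177 23.69079745 -3.69464407] 16.6917 travel 96.86057328032422
[584.47508614 163.63964582  24.88730374] [ 4.43047701 23.58160739 -3.91673105]
```

Run:
```python
from h import *
import pickle
A=np.radians(78.5); d=np.array([np.cos(A),np.sin(A),0]); q=att(78.5); Z=np.array([0,0,1.])
p=bot.read_state()["ee_pos"]
bot.servo_line(p+d*30,speed=60); bot.servo_line(p+d*30+Z*100,speed=150)
k=np.array([563,54.5,0])
bot.servo_line(k+Z*110,q,speed=150); bot.dwell(.2)
f0=bot.read_state()["ft_force"][2]
r=bot.servo_line(k+Z*55,speed=25,until_force=10); s=bot.read_state();print(f0,r,s["ee_pos"],s["ft_force"],s["clock"])
z=s["ee_pos"][2]
for i in range(16):
    f=bot.read_state()["ft_force"][2]-f0
    print(round(f,1),end=" ")
    if f>11: break
    z-=.4; bot.servo_line([k[0],k[1],z],speed=8)
for i in range(4):
    bot.dwell(.2); s=bot.read_state(); print(s["ee_pos"].round(2),s["ft_force"].round(1),s["clock"])
c=bot.read_camera("side");cv2.imwrite("pics/s4.png",cv2.resize(c["image"],None,fx=1.5,fy=1.5))
```

```text
-0.4437939312319322 True [563.05431919  54.51130724  62.14711964] [-2.33942758 -0.18226953  7.68125278] 21.4083
8.1 6.2 11.8 [563.22  54.51  62.12] [-4.8 -0.5 10.2] 22.1083
[563.18  54.51  62.1 ] [-4.6 -0.7 10.7] 22.3083
[563.2   54.53  62.1 ] [-3.8 -1.  10.5] 22.5083
[563.2   54.5   62.09] [-3.   0.1 11. ] 22.7083
```

View pics/s4.png

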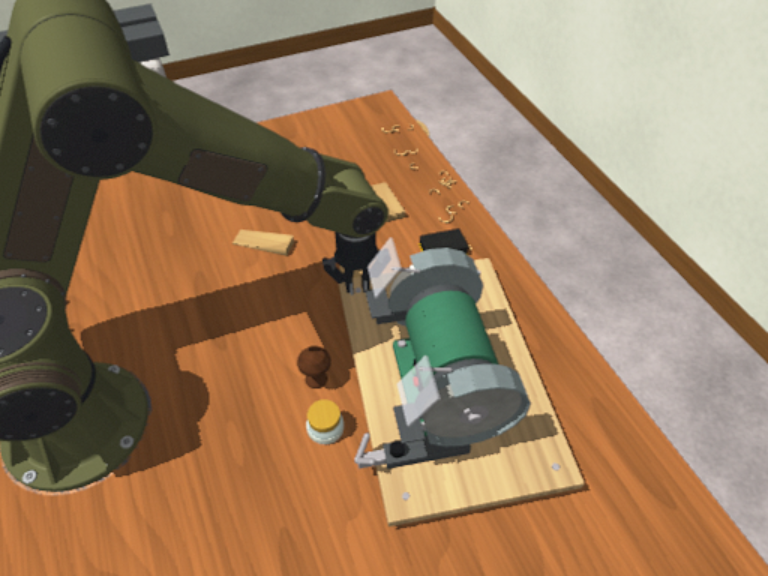

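Run:
```python
from h import *
import pickle
p=bot.read_state()["ee_pos"]
bot.servo_line(p+[0,0,60],speed=80)
bot.move_to([480,110,230],att(78)); bot.dwell(.3)
c=wristcam(); pickle.dump(c,open("w5.pkl","wb"));i=c["image"]
cv2.imwrite("pics/w5.png",cv2.resize(i,None,fx=1.5,fy=1.5,interpolation=cv2.INTER_CUBIC))
cv2.imwrite("pics/w5b.png",cv2.resize(i[80:220,290:400],None,fx=4,fy=4,interpolation=cv2.INTER_CUBIC))
c=bot.read_camera("top"); cv2.imwrite("pics/t5.png",cv2.resize(c["image"],None,fx=1.5,fy=1.5))
s=bot.read_state();print(s["clock"],s["ft_force"])
```

```text
24.7083 [-0.69658785 -0.36527122 -0.38470034]
```

View pics/w5.png

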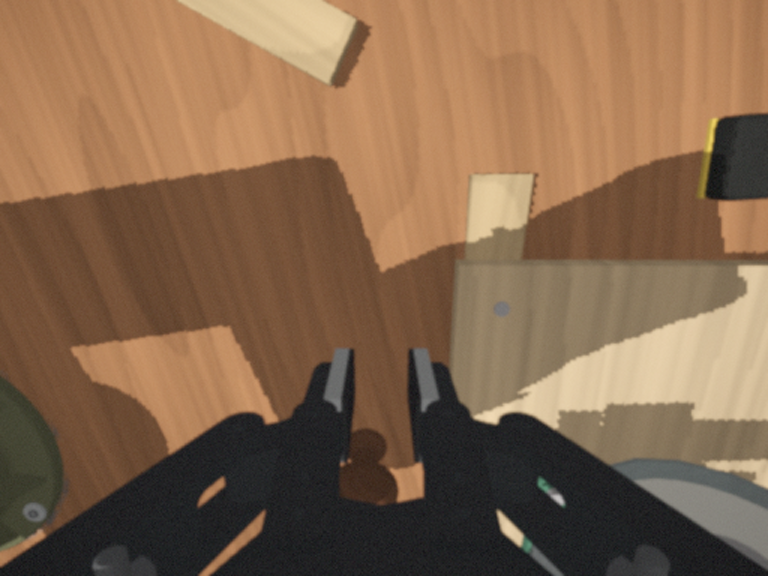

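View pics/w5b.png

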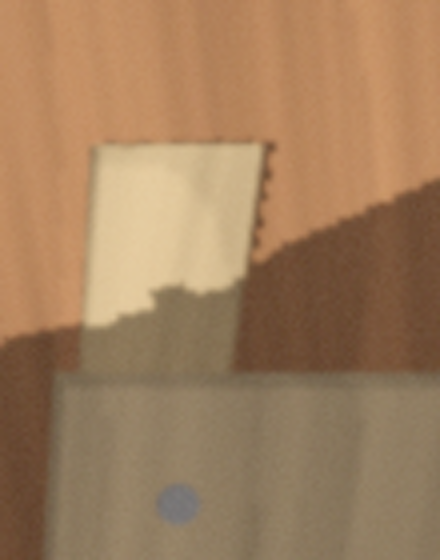

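View pics/t5.png

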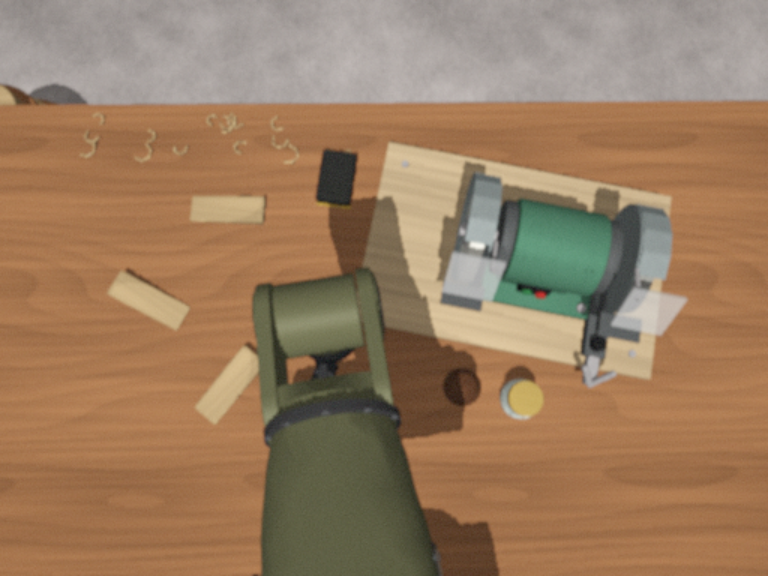

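Run:
```python
from h import *
import pickle
c=pickle.load(open("w5.pkl","rb"))
P=lambda x,y,z:pix2w(c,290+(x+.5)/4-.5,80+(y+.5)/4-.5,z=z)[:2]
a,b=P(96,145,21),P(266,145,21);f=P(180,503,44);m=(a+b)/2
e=(b-a)/np.linalg.norm(b-a);d=np.array([-e[1],e[0]]);r=f-m
print(m,f,"wedge frame x,y:",65+r@d,-(r@e),np.degrees(np.arctan2(d[1],d[0])))
bot.finish_job()
```

```text
[582.43006987 153.27478316] [563.67361913  54.58093221] wedge frame x,y: -35.43571757947032 -2.2242512693361554 77.97077879266685
the job is handed in; nothing more can be done
```

The wedge is under the worn foot, the corner did not give under a press of about 11 N, and I have handed the job in; no verdict is reported.

**What I did:**
- I picked the wedge-like piece farthest to the robot's right.
- With the fingertips I slid it 8 mm sideways onto the foot's line.
- I then pushed it thin end first by about 97 mm under the foot, until it resisted with about 24 N.
- I pressed the corner for about 0.8 s and let go. The fingertips' height stayed steady at 43 mm, the board's level height.

**Last checks:**
- **Wedge position:** the foot's centre sits at about x = −35 mm, y = −2 mm in the wedge's frame, inside the limits of −60 to +10 mm and ±18 mm. I took the corner's screw head as marking the foot's centre.
- **Station:** the corner screw measured within 1 mm of where it was at the start.
- **Bystanders:** the sanding block, wax jar and mushroom look unmoved in the top view; I did not measure them.
- **Robot:** clear of everything, at about 25 s on the clock.

**One disagreement:** the first 18 N push stop dropped to about 2 N straight afterwards. I pushed again slowly until about 24 N held steady. The load on the wedge is inferred from that push force, not measured directly.

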